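# Snug the ring nut at the bottom of a bicycle hub's bore

### The arm

A 6-joint arm with a two-finger parallel gripper is mounted at the origin on the work surface. World frame = base frame: x ahead of the robot, y to its left, z up, the work surface at z = 0. Lengths are in m, angles in rad, forces in N, time in s.
With the tool pointing down it reaches from about 0.35 to 0.975 m from the base axis. Payload 4.9 kg.
Tool frame: the origin (TCP) lies at the very end of the fingers, on their centre line; the grasp point (between the pads) lies 19 mm behind it (ctrl.grasp_offset is the distance from the TCP to the grasp point, in m); z points along the fingers, y is the line along which they close (so a half turn about z gives the same grasp; the last joint's range is limited). The gripper opens to 85 mm and grips with 20 to 120 N. Pads are 22 mm wide; open, the fingers measure 114 mm over their backs; the gripper's body (76 mm by 85 mm) begins 54 mm behind the grasp point. The pads swing forward as they close: fully open they stand 13 mm farther back than shut.
Start: joints at [-1.36, 0.053, 1.613, -0, 1.476, -0.119], TCP at [0.202, -0.591, 0.231] pointing down, gripper open.
Joint ranges: [-3.01, 3.01], [-1.01, 2.22], [0.06, 2.58], [-1.02, 4.17], [0.09, 2.62], [-3.14, 3.14]. Speed limits (rad/s): [2.57, 2.57, 3.14, 3.14, 3.14, 3.14].

### API

Orientations are given as a rotation vector (axis times angle).
In Python, from station import ctrl, optics gives the robot as it stands.
- The arm moves only by the shell command python3 -m handwheel 'ROWS' [OPENING] [FORCE]. ROWS is JSON, a list of rows, each an object of numbers: "tx", "ty", "tz": the shift along the tool's x, y, z in mm; "roll": the turn about the tool's z in rad. A call has 1 to 12 rows; each row shifts and turns the commanded pose from where the row before left it, along the tool's axes as they then stand; what a row does not reach is not made up. A row lasts 1/12 s, in which the tool goes at most 41.7 mm and 7.16 degrees, less where a joint would pass 70% of its speed; a pose out of reach is approached as far as the arm can. A call with a gripper value outside its range is refused whole. OPENING is the finger opening in mm, from 0 to 85.4, set as the call begins (- or left out, the last holds). The fingers move at their own pace and stop on an object; FORCE is the grip in N (left out, the last holds). Time passes only in rows, so rows that do not move let the fingers close. It gives the time, the measured TCP pose, the force, the opening and the grip force at its end, in the units of the state.
- ctrl.get_obs(): the state, without advancing time (a new reading comes with each control period).
- optics.get_image(name): name is "scene" or "top" or "wrist"; returns (picture, depth): 480x640x3 uint8, red, green, blue; 480x640 float32, m along the optical axis (not along the pixel's ray), 0 where there is no reading.
- optics.camera_params(name): a dict with "mtx" (3x3 intrinsics, pixels), "extrinsics" (4x4, takes a point from camera to world coordinates); the wrist camera has in their place "tool_from_camera" (4x4, takes a point from camera to tool coordinates, whose origin is the TCP and whose axes are the flange's). Camera axes: x right, y down, z forward; pixel columns grow to the right and rows downward; lengths in m; the calibration is good to about 2 mm. A picture is of the moment at which its call begins: read the wrist's pose just before it. camera_params takes no time and is no camera call.
- ctrl.finish_job(): hands the job in; it is judged then, once.
The state is a dict: "t": time; "q": joint angles; "dq": joint speeds; "effort": joint torques, N m; "tool_pos": TCP position; "tool_rot": TCP orientation; "contact_force": force on the tool from outside, world axes, zero at the start; "wrist_torque": the same for the moment, N m; "opening": finger opening in m; "grip_force": force on a finger pad.
Only numpy, scipy, OpenCV 4.12 (cv2) and the standard library are available. Lean on these libraries where they do the work, as an engineer would, in place of code of your own. Each camera call takes 0.05 s, during which the arm holds its last target. There are 200 camera calls.

### The job

Take the four-pin T-handled wrench from the wooden block, lower it into the hub in the vise, feel round gently until its pins drop fully home into the slots of the ring nut at the bottom, and turn the nut clockwise until it is snug on its seat, no tighter. Then stand the wrench back upright in a hole of the block, and leave everything else where it is.

Things in the scene. Friction and masses are not known exactly. Their poses are not given: they have to be found in the camera images.
- pinwrench: four-pin T-handled socket wrench, loose, about 0.42 kg, upright in one hole of the block: steel, black bar handle. It is the one with the longer handle and thicker shaft. Bottom up: four pins (7 high), round socket end diameter 30 (height 7 to 45), shaft diameter 16, handle (height 117 to 145). Origin: on its axis at the underside of the pins; z up the shaft, x along the handle
- wrench_grip (a point): middle of the wrench's flat-sided handle, 131 above the wrench's origin; axes as the wrench. The handle is 100 long (along x), 18 wide (y), 28 high. At the other end the four pins form a cross along the wrench's +x, -x, +y, -y; each is 5 wide and reaches from 6 to 14 from the axis
- vise: low blue drill vise fixed to the bench, jaws 48 high; it holds a black bicycle hub shell upright, bore up: 66 across at the upper flange (99 to 104 above the bench), 44 across at the top, which is 124 above the bench. Origin: on the bench under the hub's axis, z up; the screw points along -x, its cross handle is 170 away. How the hub and nut lie about the vertical is not known
- bore_mouth (a point): centre of the mouth of the hub's bore, 124 above the bench; z up. The bore is round, vertical, diameter 32.8, chamfered at the mouth. The ring nut screwed in at its bottom has its top 60 below this point; right-hand thread: clockwise from above tightens. Pins and nut bear a push or side load of about 25 N, not more
- nut_seat (a point): point on the bore's axis at the floor of the ring nut's slots, 66 below the mouth, 58 above the bench. Two slots 8 wide and 6 deep cross at right angles, open to the top, at an unknown angle. The wrench's origin is 6 above this point while the pins stand on the nut's top, and at it when they are home (fits every 90 degrees; play about 0.15 rad either way)
- tightness (a joint): how far (rad) the nut is turned past first bearing on its seat: 0 while loose, 0.03 to 0.1 is snug, beyond 0.15 the thread is overloaded. The nut starts 0.3 to 0.9 rad short of bearing. Running takes about 0.14 N m; at bearing this steps to 0.30 and then rises 4 N m per rad (0.5 at 0.05, 0.9 at 0.15). Let go, it stays (from beyond 0.075 it springs back to that)
- block: wooden tool block fixed to the bench, 70 (x) x 200 (y) x 60 high, with two round upright holes diameter 36, 50 deep (floor 10 above the bench). Origin: centre of its underside; z up
- hole_left (a point): centre of the mouth of one hole of the block, at its own y = +50, on its top (60 above the bench)
- hole_right (a point): centre of the mouth of the other hole, at its own y = -50, on its top (60 above the bench)
- hexwrench: the other T-handled socket wrench, not needed: the same height (145) as the four-pin one but slimmer, black handle 76 x 16 x 24, shaft diameter 10, plain round socket end diameter 22; stands loose in the other hole of the block. Origin: centre of its underside
- freehub: loose aluminium splined cylinder (freehub body), diameter 38, height 38, standing beside the vise. Origin: centre of its underside
- pedal: loose aluminium platform pedal lying flat, 90 x 78 x 18 with a 30 axle stub, beyond the block. Origin: centre of its underside
- sprockets: loose stepped stack of steel sprockets lying flat, diameter 106, height 31. Origin: centre of its underside
- tape: loose roll of packing tape lying flat, diameter 104, height 48. Origin: centre of its underside
- grease: loose grey jar with a white cap, diameter 68, height 75. Origin: centre of its underside
- spanner: loose steel open-ended spanner lying flat. Origin: on the bench under it
There are look-alikes about, which are no part of the job. What is shaped like the pinwrench but green, red or yellow is not meant.

How it is judged:
On the way, in this order (a step that is already met when the one before it is completed fails the run):
1. the wrench stands in the bore with its pins home in the slots of the ring nut (z of pinwrench in the frame of bore_mouth below -0.0625 m and horizontal distance between pinwrench and bore_mouth below 0.004 m and angle between the z axis of pinwrench and the z axis of vise, either way round below 0.08 rad), for 0.2 s.
2. with the wrench still home on it, the nut is turned snug on its seat (z of pinwrench in the frame of bore_mouth below -0.0625 m and horizontal distance between pinwrench and bore_mouth below 0.004 m and value of joint tightness above 0.025 rad), for 0.1 s.
At the end, for the whole second after the job is handed in: The ring nut is snug: turned 0.025 to 0.15 rad past first bearing on its seat. The wrench stands at rest in either hole of the block: its foot within 8 mm of the hole's centre line and less than 5 mm above the hole's floor, its shaft within 0.12 rad of upright (value of joint tightness between 0.025 and 0.15 rad and (horizontal distance between pinwrench and hole_left below 0.008 m or horizontal distance between pinwrench and hole_right below 0.008 m) and height (world z) of pinwrench below 0.015 m and angle between pinwrench's own z axis and vertical below 0.12 rad and linear speed of pinwrench below 0.02 m/s); the robot touches nothing.
It fails at once if the nut is overtightened: more than 0.15 rad past first bearing (value of joint tightness above 0.15 rad).
It fails at once if the wrench is jammed or leant on: more than 50 N in all between it and the hub, nut or vise while the nut does not yet bear on its seat (contact force between pinwrench and vise above 50 N and value of joint tightness below 0.02 rad).
It fails at once if another thing on the bench is knocked away: moved by more than 30 mm (distance of any of hexwrench, freehub, pedal, sprockets, tape, grease, spanner from where it was at the start of the episode above 0.03 m).
It also fails if it takes over 67 s, if anything falls off the work surface, if the arm or the gripper's body presses on something with over 40 N, if the wrist force passes 120 N, or if a joint passes its speed limit or range.

## Working session

There is one attempt and no reset: what is moved stays moved. The work goes in short steps, Python scripts to look and compute and a shell command to move; the robot and the scene stay as the last step left them, time stands still between calls to the robot, and variables do not carry over. Pictures are saved under pics/ and viewed, at most 10 in all, crops included, and the job is handed in when it is done.

```bash
ls; mkdir -p pics; python3 - <<'E'
from station import ctrl, optics
import cv2,numpy as np
o=ctrl.get_obs(); print(o)
for n in("top","scene"):
    p,d=optics.get_image(n); cv2.imwrite(f"pics/{n}0.png",p[:,:,::-1]); np.savez(f"pics/{n}0.npz",p=p,d=d)
    c=optics.camera_params(n); print(n,np.round(c["mtx"],1).tolist(),np.round(c["extrinsics"],3).tolist())
print(optics.camera_params("wrist"), ctrl.grasp_offset)
E
```

```text
pics
{'t': 0.0, 'q': array([-1.35997169e+00,  5.33874334e-02,  1.61430508e+00, -2.37527673e-05,
        1.47597045e+00, -1.19012010e-01]), 'dq': array([-0.00144646,  0.00021657, -0.00167723, -0.00017389,  0.00165775,
       -0.00029607]), 'effort': array([-9.90602825e-05, -3.93684483e+01, -3.70180428e+01, -1.92738248e-04,
        7.05634229e-03,  7.72820794e-07]), 'tool_pos': array([ 0.20228649, -0.59070276,  0.23003743]), 'tool_rot': array([-3.09692720e+00, -5.15424977e-01,  1.86214617e-04]), 'contact_force': array([-0.60652177, -0.52231582, -0.12961753]), 'wrist_torque': array([-0.01690823,  0.03925183,  0.01295347]), 'grip_force': 0.0, 'opening': 0.08556579853435631}
top [[588.4, 0.0, 318.3], [0.0, 588.4, 238.4], [0.0, 0.0, 1.0]] [[0.02, -0.991, 0.135, 0.354], [-1.0, -0.022, -0.012, 0.021], [0.015, -0.134, -0.991, 1.35], [0.0, 0.0, 0.0, 1.0]]
scene [[542.4, 0.0, 319.3], [0.0, 542.4, 240.0], [0.0, 0.0, 1.0]] [[0.437, 0.685, -0.583, 1.238], [0.899, -0.323, 0.295, -0.322], [0.013, -0.653, -0.757, 1.027], [0.0, 0.0, 0.0, 1.0]]
{'mtx': array([[365.8623938 ,   0.        , 318.89588083],
       [  0.        , 365.8623938 , 237.96982798],
       [  0.        ,   0.        ,   1.        ]]), 'tool_from_camera': array([[-1.45198165e-03, -9.60328246e-01, -2.78868340e-01,
         7.01780338e-02],
       [ 9.99998774e-01, -1.23097327e-03, -9.67630361e-04,
         1.89998554e-04],
       [ 5.85963296e-04, -2.78869403e-01,  9.60328857e-01,
        -1.42831837e-01],
       [ 0.00000000e+00,  0.00000000e+00,  0.00000000e+00,
         1.00000000e+00]])} 0.0187
```

View pics/top0.png

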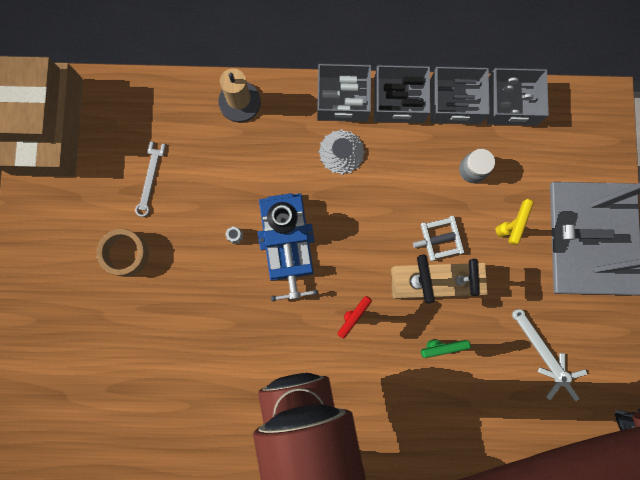

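View pics/scene0.png

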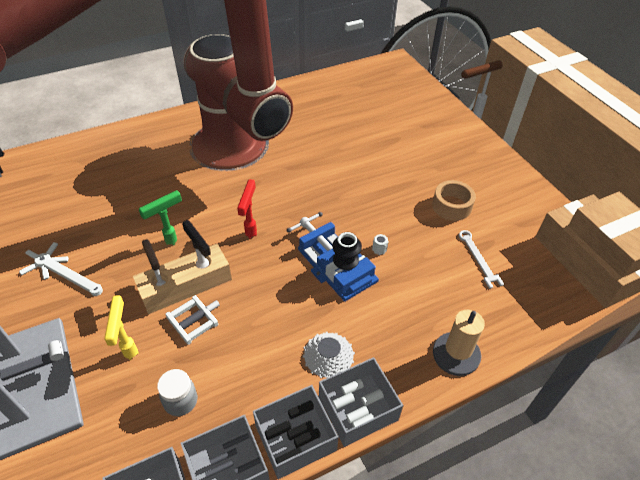

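The top view shows the pinwrench's black handle around (426,279), the hexwrench around (474,277), the hub mouth at (282,215) and the block spanning (392–486, 262–300). The scene view agrees: the pinwrench is the nearer, longer one, right of the hexwrench.

```bash
cat > h.py <<'E'
import numpy as np,cv2
from station import ctrl,optics
from scipy.spatial.transform import Rotation as R
def T_tool(o):
    T=np.eye(4);T[:3,:3]=R.from_rotvec(o["tool_rot"]).as_matrix();T[:3,3]=o["tool_pos"];return T
def look(n):
    o=ctrl.get_obs();p,d=optics.get_image(n);c=optics.camera_params(n)
    T=c["extrinsics"] if n!="wrist" else T_tool(o)@c["tool_from_camera"]
    return p,d,c["mtx"],T
def cloud(d,K,T):
    v,u=np.mgrid[0:480,0:640];X=np.stack([(u-K[0,2])/K[0,0]*d,(v-K[1,2])/K[1,1]*d,d],-1)
    W=X@T[:3,:3].T+T[:3,3];W[d==0]=np.nan;return W
def ray(uv,K,T,z):
    uv=np.atleast_2d(uv).astype(float);r=np.c_[(uv-K[:2,2])/K[0,0],np.ones(len(uv))]@T[:3,:3].T
    return T[:3,3]+r*((z-T[2,3])/r[:,2])[:,None]
E
python3 - <<'E'
from h import *
for n in("top","scene"):
    z=np.load(f"pics/{n}0.npz");c=optics.camera_params(n);K,T=c["mtx"],c["extrinsics"]
    W=cloud(z["d"],K,T);p=z["p"].astype(int)
    dark=(p.max(2)<60)
    if n=="top": boxes={"pin":(410,250,440,308),"hex":(462,255,486,300),"hub":(262,195,302,240)}
    else: boxes={"pin":(176,215,215,262),"hex":(138,235,164,276),"hub":(325,225,370,275)}
    for k,(a,b,c2,e) in boxes.items():
        w=W[b:e,a:c2];m=dark[b:e,a:c2]
        lo,hi=(0.115,0.155) if k!="hub" else (0.118,0.135)
        m=m&(w[...,2]>lo)&(w[...,2]<hi); q=w[m]
        if k!="hub": 
            vu=np.argwhere(m)[:,::-1]+[a,b]; r=cv2.minAreaRect(q[:,:2].astype(np.float32)*1000)
            print(n,k,len(q),"c",np.round(r[0],1),"size",np.round(r[1],1),"ang",round(r[2],1),"z",np.round(np.percentile(q[:,2],[5,50,95]),3))
        else:
            (x,y),rr=cv2.minEnclosingCircle(q[:,:2].astype(np.float32)*1000);print(n,k,len(q),x,y,rr,np.percentile(q[:,2],[5,50,95]))
    if n=="top":
        w=W[255:305,385:495];hsv=cv2.cvtColor(z["p"],cv2.COLOR_RGB2HSV)[255:305,385:495]
        m=(w[...,2]>.05)&(w[...,2]<.068);r=cv2.minAreaRect(w[m][:,:2].astype(np.float32)*1000);print("block",r,m.sum())
E
```

```text
top pin 308 c [ 438.9 -215. ] size [98.8 19.5] ang 11.4 z [0.136 0.152 0.155]
top hex 190 c [ 444.4 -314.1] size [73.6 15. ] ang 1.9 z [0.137 0.152 0.155]
top hub 16 567.1822509765625 82.619384765625 21.7808895111084 [0.11868917 0.12108446 0.12601204]
block ((443.1970520019531, -266.11346435546875), (70.32923889160156, 203.21250915527344), 3.223687171936035) 2005
scene pin 172 c [ 441.8 -216.6] size [98.9 16.2] ang 9.8 z [0.128 0.147 0.155]
scene hex 55 c [ 448.9 -319.3] size [74.5 13.1] ang 11.2 z [0.14  0.15  0.155]
scene hub 29 573.1712646484375 83.96408081054688 20.821203231811523 [0.11847026 0.12107929 0.12438697]
```

```bash
python3 -m handwheel '[{"tx":25,"ty":-26},{"tx":25,"ty":-26},{"tx":25,"ty":-26},{"tx":25,"ty":-26},{"tx":25,"ty":-26},{"tx":25,"ty":-26},{"tx":25,"ty":-26},{"tx":25,"ty":-26},{"tx":25,"ty":-26},{"tx":25,"ty":-26},{"tx":25,"ty":-26},{"tx":25,"ty":-26}]'
python3 -m handwheel '[{"tx":25,"ty":-26},{"tx":25,"ty":-26},{"tx":25,"ty":-26},{"tx":25,"ty":-26},{"tx":25,"ty":-26},{"tx":25,"ty":-26},{"tx":25,"ty":-26},{"tx":15,"ty":-23},{},{}]'
python3 - <<'E'
from h import *
p,d,K,T=look("wrist");np.savez("pics/w1.npz",p=p,d=d,K=K,T=T);cv2.imwrite("pics/w1.png",p[:,:,::-1]);print(T[:3,3],ctrl.get_obs()["tool_rot"])
E
```

```text
[ 0.26881357 -0.56847518  0.37303321] [-3.09738068e+00 -5.15482756e-01  1.27557357e-04]$[0]: bad value
$[0]: bad value
```

View pics/w1.png

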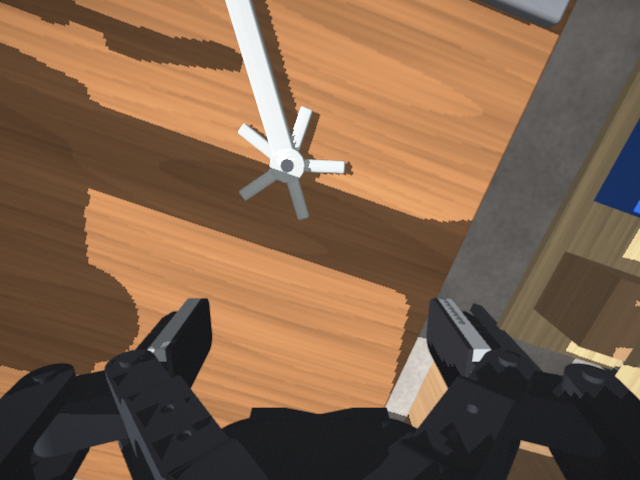

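The arm did not move because the rows were refused ("bad value"); the picture shows only the start spot, with the crank puller at (287,165). I'll try one row with all four keys.

```bash
python3 -m handwheel --help; python3 -m handwheel '[{"tx":25,"ty":-26,"tz":0,"roll":0}]'; python3 -m handwheel '[{"tx":25.0,"ty":-26.0}]'
```

```text
t: 0.23
tool_pos: [0.2156, -0.5612, 0.2301]
tool_rot: [3.1, 0.509, -0.002]
contact_force: [0.8, 0.5, -0.4]
opening: 0.0856
grip_force: 0.0invalid input: not JSON, or not a number
$[0]: bad value
```

```bash
python3 -m handwheel '[{"tx":25,"ty":-26,"tz":0,"roll":0},{"tx":25,"ty":-26,"tz":0,"roll":0},{"tx":25,"ty":-26,"tz":0,"roll":0},{"tx":25,"ty":-26,"tz":0,"roll":0},{"tx":25,"ty":-26,"tz":0,"roll":0},{"tx":25,"ty":-26,"tz":0,"roll":0},{"tx":25,"ty":-26,"tz":0,"roll":0},{"tx":25,"ty":-26,"tz":0,"roll":0},{"tx":25,"ty":-26,"tz":0,"roll":0},{"tx":25,"ty":-26,"tz":0,"roll":0},{"tx":25,"ty":-26,"tz":0,"roll":0},{"tx":25,"ty":-26,"tz":0,"roll":0}]' >/dev/null
python3 -m handwheel '[{"tx":25,"ty":-26,"tz":0,"roll":0},{"tx":25,"ty":-26,"tz":0,"roll":0},{"tx":25,"ty":-26,"tz":0,"roll":0},{"tx":25,"ty":-26,"tz":0,"roll":0},{"tx":25,"ty":-26,"tz":0,"roll":0},{"tx":25,"ty":-26,"tz":0,"roll":0},{"tx":21,"ty":-23,"tz":0,"roll":0},{"tx":0,"ty":0,"tz":0,"roll":0},{"tx":0,"ty":0,"tz":0,"roll":0}]'
python3 - <<'E'
from h import *
p,d,K,T=look("wrist");np.savez("pics/w2.npz",p=p,d=d,K=K,T=T);cv2.imwrite("pics/w2.png",p[:,:,::-1]);print(T[:3,3])
E
```

```text
t: 1.98
tool_pos: [0.5042, 0.0598, 0.2308]
tool_rot: [3.098, 0.521, -0.002]
contact_force: [-0.6, -1.3, 0.2]
opening: 0.0852
grip_force: 0.0
[0.57074045 0.08255417 0.37351282]
```

View pics/w2.png

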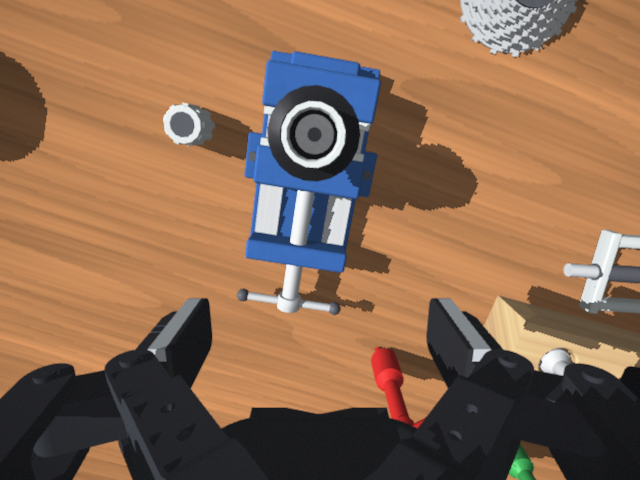

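The wrist view shows the hub at about (315,133) with a white rim and the dark nut inside it. I'll fit the ring and enlarge the bore.

```bash
python3 - <<'E'
from h import *
z=np.load("pics/w2.npz");p,d,K,T=[z[k] for k in("p","d","K","T")]
W=cloud(d,K,T)
g=p.min(2)[80:185,260:370]
m=(g>150).astype(np.uint8)
cs,h=cv2.findContours(m,cv2.RETR_CCOMP,cv2.CHAIN_APPROX_NONE)
for c in cs:
    if len(c)<60: continue
    e=cv2.fitEllipse(c);uv=np.array(e[0])+[260,80]
    for zz in(.124,.12): print(len(c),np.round(uv,1),np.round(e[1],1),"z",zz,np.round(ray(uv,K,T,zz)*1000,1)[0][:2],"dia",np.round(np.linalg.norm(ray(uv+[np.mean(e[1])/2,0],K,T,zz)-ray(uv,K,T,zz))*2000,1))
print(np.round(W[133,270:362:4,2],3)); print(np.round(W[85:182:4,315,2],3))
# depth-based rim
q=W[80:185,260:370].reshape(-1,3);q=q[(q[:,2]>.119)&(q[:,2]<.13)];print(len(q),cv2.minEnclosingCircle((q[:,:2]*1000).astype(np.float32)))
c=p[100:166,282:348].copy().astype(float)
r=np.clip((c-20)*2.2,0,255).astype(np.uint8)
cv2.imwrite("pics/w2c.png",cv2.resize(r,(594,594),interpolation=cv2.INTER_CUBIC)[:,:,::-1])
E
```

```text
185 [312.7 133.9] [63.6 66.1] z 0.124 [567.8  86. ] dia 42.5
185 [312.7 133.9] [63.6 66.1] z 0.12 [567.7  86.1] dia 43.2
150 [311.5 133.6] [51.4 54. ] z 0.124 [567.7  86.9] dia 34.5
150 [311.5 133.6] [51.4 54. ] z 0.12 [567.7  86.9] dia 35.1
[0.103 0.104 0.106 0.123 0.124 0.105 0.06  0.064 0.063 0.058 0.059 0.058
 0.059 0.065 0.063 0.064 0.07  0.123 0.125 0.107 0.105 0.105 0.103]
[0.104 0.105 0.105 0.107 0.125 0.126 0.118 0.053 0.065 0.064 0.056 0.058
 0.056 0.059 0.061 0.064 0.064 0.058 0.098 0.124 0.124 0.106 0.106 0.104
 0.048]
1675 ((567.4249267578125, 86.17326354980469), 21.977083206176758)
```

View pics/w2c.png

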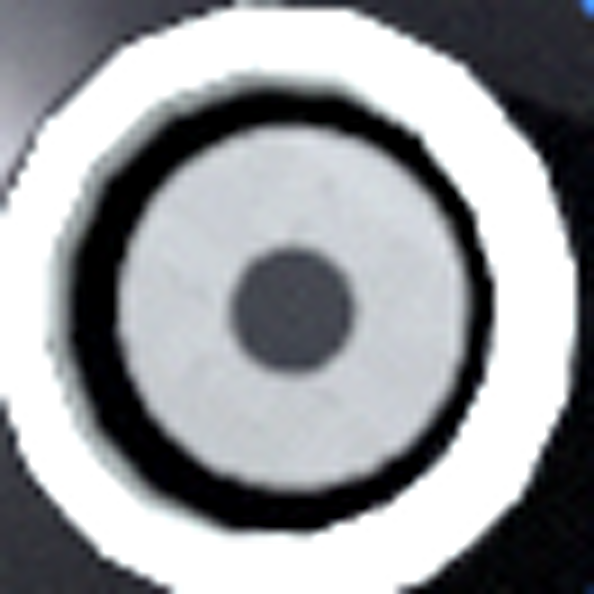

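The crop shows a plain nut ring about the centre and no visible slots, so the angle has to be felt. The rim fit (radius 21.98 against the given 22, height 0.124) puts the bore at about (567.5, 86.3) mm. Next I'll look at the wrench with the same camera offset.

```bash
python3 -m handwheel '[{"tx":-22,"ty":24,"tz":0,"roll":0},{"tx":-22,"ty":24,"tz":0,"roll":0},{"tx":-22,"ty":24,"tz":0,"roll":0},{"tx":-22,"ty":24,"tz":0,"roll":0},{"tx":-22,"ty":24,"tz":0,"roll":0},{"tx":-22,"ty":24,"tz":0,"roll":0},{"tx":-22,"ty":24,"tz":0,"roll":0},{"tx":-22,"ty":24,"tz":0,"roll":0},{"tx":-22,"ty":24,"tz":0,"roll":0},{"tx":-22,"ty":24,"tz":0,"roll":0},{"tx":0,"ty":0,"tz":0,"roll":0},{"tx":0,"ty":0,"tz":0,"roll":0}]'
python3 - <<'E'
from h import *
p,d,K,T=look("wrist");np.savez("pics/w3.npz",p=p,d=d,K=K,T=T);cv2.imwrite("pics/w3.png",p[:,:,::-1])
W=cloud(d,K,T);m=((p.max(2)<70)&(abs(W[...,2]-.145)<.012)).astype(np.uint8)
n,l,s,c=cv2.connectedComponentsWithStats(m)
for i in range(1,n):
    if s[i,4]<200: continue
    q=W[l==i];t=q[abs(q[:,2]-.145)<.005];r=cv2.minAreaRect((q[:,:2]*1000).astype(np.float32))
    uv=np.argwhere(l==i)[:,::-1].astype(np.float32);ru=cv2.minAreaRect(uv)
    rz=cv2.minAreaRect((ray(uv,K,T,.145)[:,:2]*1000).astype(np.float32))
    print(s[i],np.round(c[i]),"cloud",np.round(np.r_[r[0],r[1],r[2]],1),"plane.145",np.round(np.r_[rz[0],rz[1],rz[2]],1),"z",np.round(np.percentile(q[:,2],[5,50,95]),3))
E
```

```text
t: 3.03
tool_pos: [0.3723, -0.2415, 0.2312]
tool_rot: [-3.1, -0.507, 0.0]
contact_force: [0.3, 0.0, -0.2]
opening: 0.0852
grip_force: 0.0
[ 287   38   52  177 5133] [312. 124.] cloud [ 437.2 -214.7   98.8   17.7    9.8] plane.145 [ 437.4 -214.6  101.7   18.2    9.8] z [0.152 0.155 0.156]
[ 432  113   74  123 3350] [467. 176.] cloud [ 442.6 -313.4   74.9   15.9    2.3] plane.145 [ 442.8 -313.9   77.    21.7    2.2] z [0.14  0.154 0.156]
```

View pics/w3.png

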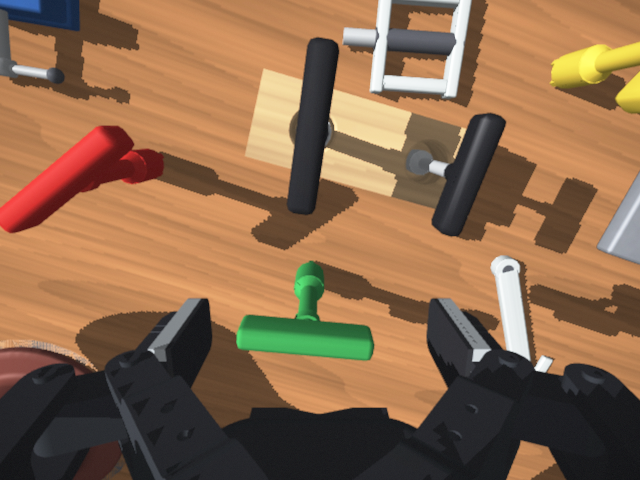

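The handle top is at z 0.155, which matches 145 plus the 10 mm hole floor. Its centre is (437.2, −214.7) and it measures 98.8 × 17.7 at yaw 9.8°. I'll align to it and descend.

```bash
python3 -m handwheel '[{"tx":0,"ty":0,"tz":0,"roll":0.077},{"tx":0,"ty":0,"tz":0,"roll":0.077},{"tx":22.8,"ty":-5.1,"tz":0,"roll":0},{"tx":22.8,"ty":-5.1,"tz":0,"roll":0},{"tx":22.9,"ty":-5.2,"tz":0,"roll":0},{"tx":0,"ty":0,"tz":20,"roll":0},{"tx":0,"ty":0,"tz":20,"roll":0},{"tx":0,"ty":0,"tz":0,"roll":0},{"tx":0,"ty":0,"tz":0,"roll":0}]' 50
python3 -m handwheel '[{"tx":0,"ty":0,"tz":20,"roll":0},{"tx":0,"ty":0,"tz":20,"roll":0},{"tx":0,"ty":0,"tz":20,"roll":0},{"tx":0,"ty":0,"tz":9,"roll":0},{"tx":0,"ty":0,"tz":0,"roll":0},{"tx":0,"ty":0,"tz":0,"roll":0}]'
```

```text
t: 3.83
tool_pos: [0.438, -0.2112, 0.1901]
tool_rot: [-3.127, -0.278, 0.004]
contact_force: [0.2, 0.4, 0.0]
opening: 0.0497
grip_force: 0.0
t: 4.33
tool_pos: [0.4389, -0.2129, 0.1233]
tool_rot: [3.129, 0.276, 0.001]
contact_force: [-0.4, -0.9, -0.7]
opening: 0.05
grip_force: 0.0
```

```bash
python3 -m handwheel '[{"tx":-2,"ty":1.5,"tz":1,"roll":0},{"tx":0,"ty":0,"tz":0,"roll":0},{"tx":0,"ty":0,"tz":0,"roll":0},{"tx":0,"ty":0,"tz":0,"roll":0}]'
python3 -m handwheel '[{"tx":0,"ty":0,"tz":0,"roll":0},{"tx":0,"ty":0,"tz":0,"roll":0},{"tx":0,"ty":0,"tz":0,"roll":0},{"tx":0,"ty":0,"tz":0,"roll":0},{"tx":0,"ty":0,"tz":0,"roll":0},{"tx":0,"ty":0,"tz":0,"roll":0},{"tx":0,"ty":0,"tz":0,"roll":0},{"tx":0,"ty":0,"tz":0,"roll":0}]' 0 90
```

```text
t: 4.67
tool_pos: [0.4373, -0.2149, 0.1223]
tool_rot: [3.128, 0.275, 0.002]
contact_force: [0.4, -0.7, 0.1]
opening: 0.0501
grip_force: 0.0
t: 5.33
tool_pos: [0.4371, -0.2147, 0.1216]
tool_rot: [3.129, 0.276, 0.001]
contact_force: [0.4, 0.9, 2.3]
opening: 0.0167
grip_force: 88.3
```

```bash
python3 -m handwheel '[{"tx":0,"ty":0,"tz":-5,"roll":0},{"tx":0,"ty":0,"tz":-10,"roll":0},{"tx":0,"ty":0,"tz":-15,"roll":0},{"tx":0,"ty":0,"tz":-20,"roll":0},{"tx":0,"ty":0,"tz":-20,"roll":0},{"tx":0,"ty":0,"tz":-20,"roll":0},{"tx":0,"ty":0,"tz":-20,"roll":0},{"tx":0,"ty":0,"tz":-20,"roll":0},{"tx":0,"ty":0,"tz":-10,"roll":0},{"tx":0,"ty":0,"tz":0,"roll":0},{"tx":0,"ty":0,"tz":0,"roll":0},{"tx":0,"ty":0,"tz":0,"roll":0}]'
python3 - <<'E'
from h import *
p,d,K,T=look("wrist");np.savez("pics/w4.npz",p=p,d=d,K=K,T=T);cv2.imwrite("pics/w4.png",p[:,:,::-1])
E
```

```text
t: 6.33
tool_pos: [0.4361, -0.214, 0.2595]
tool_rot: [-3.128, -0.276, 0.004]
contact_force: [-0.7, 0.7, -4.4]
opening: 0.0168
grip_force: 88.1
```

View pics/w4.png

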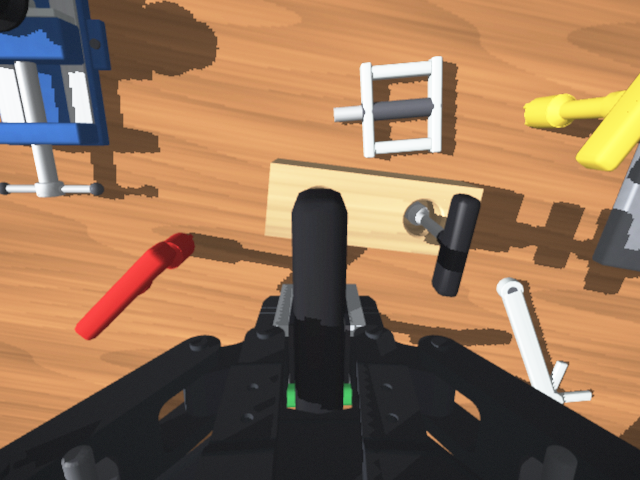

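The wrench is held, with about 4.4 N of lifted weight; the handle spans columns 293–347 and its front end is near row 190. I'll measure it in the tool frame, together with the empty hole in the block for later.

```bash
python3 - <<'E'
from h import *
z=np.load("pics/w4.npz");p,d,K,T=[z[k] for k in("p","d","K","T")]
M=optics.camera_params("wrist")["tool_from_camera"]
C=cloud(d,K,M)*1000   # tool frame
m=(p.max(2)<75);m[:, :280]=0;m[:,360:]=0;m[:180]=0;m[300:]=0
q=C[m];q=q[(abs(q[:,2]+33)<6)&(q[:,0]<60)]
print(len(q),"top z",np.percentile(q[:,2],[5,50,95]).round(1),"x max",np.percentile(q[:,0],[99,100]).round(1))
for a in(20,28,36,42):
    s=q[abs(q[:,0]-a)<3];print(a,"y",np.percentile(s[:,1],[1,50,99]).round(1),"z",np.median(s[:,2]).round(1))
W=cloud(d,K,T)*1000
hsv=cv2.cvtColor(p,cv2.COLOR_RGB2HSV)
s=W[150:265,255:495];k=(s[...,2]>52)&(s[...,2]<68)&(p[150:265,255:495,0]>120)
r=cv2.minAreaRect(s[k][:,:2].astype(np.float32));print("block",r,np.median(s[k][:,2]))
E
```

```text
5416 top z [-34.3 -32.9 -29.6] x max [50.5 51.1]
20 y [-8.5  0.2  9. ] z -33.0
28 y [-8.4  0.2  8.8] z -33.1
36 y [-8.2  0.5  8.9] z -33.1
42 y [-8.   0.2  8.8] z -33.1
block ((441.2419128417969, -263.30926513671875), (70.35494995117188, 200.1893310546875), 3.0687742233276367) 60.06937569013568
```

Grip confirmed: tip at x = 50.3 mm, centred in y, level. The empty hole works out at about (438.5, −213.4). Moving over the bore.

```bash
python3 -m handwheel '[{"tx":12,"ty":-18,"tz":0,"roll":0},{"tx":17,"ty":-26,"tz":0,"roll":0},{"tx":17,"ty":-26,"tz":0,"roll":0},{"tx":17,"ty":-26,"tz":0,"roll":0},{"tx":17,"ty":-26,"tz":0,"roll":0},{"tx":17,"ty":-26,"tz":0,"roll":0},{"tx":17,"ty":-26,"tz":0,"roll":0},{"tx":17,"ty":-26,"tz":0,"roll":0},{"tx":17,"ty":-26,"tz":0,"roll":0},{"tx":17,"ty":-24,"tz":0,"roll":0},{"tx":11.6,"ty":-16.7,"tz":0,"roll":0},{"tx":5,"ty":-6,"tz":0,"roll":0}]' >/dev/null
python3 -m handwheel '[{"tx":0,"ty":0,"tz":0,"roll":0},{"tx":0,"ty":0,"tz":0,"roll":0},{"tx":0,"ty":0,"tz":0,"roll":0},{"tx":0,"ty":0,"tz":0,"roll":0}]'
python3 - <<'E'
from station import ctrl
o=ctrl.get_obs();print(o["q"].round(3),o["tool_pos"].round(4),o["wrist_torque"].round(2))
E
```

```text
t: 7.72
tool_pos: [0.5676, 0.0846, 0.261]
tool_rot: [3.129, 0.273, -0.001]
contact_force: [0.3, -0.0, -3.3]
opening: 0.0169
grip_force: 88.6
[ 0.018 -0.084  1.699 -0.     1.527  1.415] [0.5676 0.0846 0.261 ] [-0.04 -0.02  0.02]
```

```bash
python3 -m handwheel '[{"tx":0,"ty":0,"tz":10,"roll":0},{"tx":0,"ty":0,"tz":8,"roll":0},{"tx":0,"ty":0,"tz":0,"roll":0},{"tx":0,"ty":0,"tz":0,"roll":0}]'
for i in 1 2 3; do python3 -m handwheel '[{"tx":0,"ty":0,"tz":0,"roll":0}]' | grep -E "tool_pos|force:"; done
```

```text
t: 8.05
tool_pos: [0.5671, 0.0854, 0.2417]
tool_rot: [-3.129, -0.275, 0.004]
contact_force: [-0.1, -0.5, -2.9]
opening: 0.0173
grip_force: 88.4
tool_pos: [0.5678, 0.0856, 0.243]
contact_force: [0.3, 0.3, -3.2]
grip_force: 88.4
tool_pos: [0.5681, 0.0857, 0.2436]
contact_force: [0.4, -0.1, -3.5]
grip_force: 88.4
tool_pos: [0.5682, 0.0857, 0.2438]
contact_force: [-0.3, -0.2, -3.1]
grip_force: 88.4
```

```bash
python3 -m handwheel '[{"tx":-0.4,"ty":-0.6,"tz":2,"roll":0},{"tx":0,"ty":0,"tz":2,"roll":0},{"tx":0,"ty":0,"tz":2,"roll":0},{"tx":0,"ty":0,"tz":0,"roll":0}]'
python3 -m handwheel '[{"tx":0,"ty":0,"tz":1.5,"roll":0},{"tx":0,"ty":0,"tz":1.5,"roll":0},{"tx":0,"ty":0,"tz":0,"roll":0}]'
python3 -m handwheel '[{"tx":0,"ty":0,"tz":1.5,"roll":0},{"tx":0,"ty":0,"tz":1.5,"roll":0},{"tx":0,"ty":0,"tz":0,"roll":0}]'
```

```text
t: 8.63
tool_pos: [0.5671, 0.0863, 0.2366]
tool_rot: [-3.129, -0.276, 0.002]
contact_force: [0.3, -0.3, -3.2]
opening: 0.0167
grip_force: 88.5
t: 8.88
tool_pos: [0.5673, 0.0862, 0.2339]
tool_rot: [-3.129, -0.276, 0.001]
contact_force: [0.5, 0.3, -3.5]
opening: 0.0165
grip_force: 88.6
t: 9.13
tool_pos: [0.5673, 0.0863, 0.2309]
tool_rot: [-3.129, -0.276, 0.001]
contact_force: [-1.0, -0.8, -4.4]
opening: 0.0167
grip_force: 88.5
```

```bash
python3 -m handwheel '[{"tx":0,"ty":0,"tz":1.5,"roll":0},{"tx":0,"ty":0,"tz":1.5,"roll":0},{"tx":0,"ty":0,"tz":0,"roll":0}]' | grep -E "pos|ct_f"
python3 -m handwheel '[{"tx":0,"ty":0,"tz":1.5,"roll":0},{"tx":0,"ty":0,"tz":1.5,"roll":0},{"tx":0,"ty":0,"tz":0,"roll":0}]'| grep -E "pos|ct_f"
python3 -m handwheel '[{"tx":0,"ty":0,"tz":1.5,"roll":0},{"tx":0,"ty":0,"tz":1.5,"roll":0},{"tx":0,"ty":0,"tz":0,"roll":0}]'| grep -E "pos|ct_f"; python3 -c "
from station import ctrl;print(ctrl.get_obs()['wrist_torque'].round(2))"
```

```text
tool_pos: [0.5673, 0.0863, 0.2279]
contact_force: [-1.0, 0.2, -4.7]
tool_pos: [0.5673, 0.0862, 0.2248]
contact_force: [-0.3, -0.8, -3.7]
tool_pos: [0.5673, 0.0862, 0.2218]
contact_force: [0.2, -0.1, -3.1]
[ 0.03 -0.02 -0.01]
```

It entered the bore with no contact force. Lowering further.

```bash
python3 -m handwheel '[{"tx":0,"ty":0,"tz":3,"roll":0},{"tx":0,"ty":0,"tz":3,"roll":0},{"tx":0,"ty":0,"tz":3,"roll":0},{"tx":0,"ty":0,"tz":3,"roll":0},{"tx":0,"ty":0,"tz":3,"roll":0},{"tx":0,"ty":0,"tz":3,"roll":0},{"tx":0,"ty":0,"tz":3,"roll":0},{"tx":0,"ty":0,"tz":0,"roll":0}]' | grep -E "pos|ct_f"
python3 -m handwheel '[{"tx":0,"ty":0,"tz":3,"roll":0},{"tx":0,"ty":0,"tz":3,"roll":0},{"tx":0,"ty":0,"tz":3,"roll":0},{"tx":0,"ty":0,"tz":3,"roll":0},{"tx":0,"ty":0,"tz":3,"roll":0},{"tx":0,"ty":0,"tz":3,"roll":0},{"tx":0,"ty":0,"tz":2,"roll":0},{"tx":0,"ty":0,"tz":0,"roll":0}]' | grep -E "pos|ct_f"
```

```text
tool_pos: [0.567, 0.0862, 0.2003]
contact_force: [0.3, -0.3, -2.8]
tool_pos: [0.5671, 0.0862, 0.1805]
contact_force: [-0.0, 0.7, -4.3]
```

```bash
python3 -c "
from station import ctrl;o=ctrl.get_obs();print(o['wrist_torque'].round(2),o['tool_rot'].round(4),o['contact_force'].round(1))"
```

```text
[-0.03  0.06 -0.  ] [-3.1294e+00 -2.7580e-01  1.9000e-03] [-0.   0.7 -4.3]
```

Now 1 mm steps until the pins touch the nut (expected near TCP z 0.1757).

```bash
python3 -m handwheel '[{"tx":0,"ty":0,"tz":1,"roll":0},{"tx":0,"ty":0,"tz":1,"roll":0},{"tx":0,"ty":0,"tz":1,"roll":0},{"tx":0,"ty":0,"tz":0,"roll":0}]' | grep -E "pos|ct_f"
for i in 1 2 3; do python3 -m handwheel '[{"tx":0,"ty":0,"tz":0.7,"roll":0},{"tx":0,"ty":0,"tz":0,"roll":0}]' | grep -E "pos|ct_f"; done
```

```text
tool_pos: [0.5674, 0.0862, 0.1782]
contact_force: [0.1, 0.3, -3.2]
tool_pos: [0.5675, 0.0862, 0.1776]
contact_force: [-0.2, -0.1, -3.5]
tool_pos: [0.5675, 0.0862, 0.1769]
contact_force: [0.1, 0.2, -4.0]
tool_pos: [0.5674, 0.0862, 0.1761]
contact_force: [0.4, -0.1, -3.5]
```

```bash
for i in 1 2 3; do python3 -m handwheel '[{"tx":0,"ty":0,"tz":0.5,"roll":0},{"tx":0,"ty":0,"tz":0,"roll":0}]' | grep -E "pos|ct_f"; done
```

```text
tool_pos: [0.5675, 0.0862, 0.1757]
contact_force: [-0.4, 0.1, -3.5]
tool_pos: [0.5676, 0.0863, 0.1756]
contact_force: [-0.1, 1.0, -1.9]
tool_pos: [0.5678, 0.0863, 0.1756]
contact_force: [-1.4, 0.8, 2.1]
```

Contact at z = 0.1756, as expected for pins standing on the nut. I'll press to about 8 N and feel round anticlockwise, which leaves joint 6 room to tighten.

```bash
python3 -m handwheel '[{"tx":0,"ty":0,"tz":0.4,"roll":0},{"tx":0,"ty":0,"tz":0,"roll":0}]' | grep -E "pos|ct_f"; for i in 1 2 3 4; do python3 -m handwheel '[{"tx":0,"ty":0,"tz":0,"roll":-0.05},{"tx":0,"ty":0,"tz":0,"roll":-0.05}]' | grep -E "pos|ct_f"; done; python3 -c "
from station import ctrl;print(ctrl.get_obs()['wrist_torque'].round(2))"
```

```text
tool_pos: [0.5679, 0.0863, 0.1755]
contact_force: [-2.0, -0.6, 4.6]
tool_pos: [0.5682, 0.0862, 0.1756]
contact_force: [-1.6, 0.0, 3.9]
tool_pos: [0.5682, 0.0861, 0.1756]
contact_force: [0.3, -0.8, 4.3]
tool_pos: [0.5682, 0.0859, 0.1756]
contact_force: [-1.2, -1.3, 4.9]
tool_pos: [0.5683, 0.0859, 0.1756]
contact_force: [-1.1, -1.6, 3.9]
[-0.29  0.3  -0.  ]
```

```bash
for i in 1 2 3; do python3 -m handwheel '[{"tx":0,"ty":0,"tz":0,"roll":-0.05},{"tx":0,"ty":0,"tz":0,"roll":-0.05}]' | grep -E "pos|ct_f"; done
```

```text
tool_pos: [0.5683, 0.0858, 0.1755]
contact_force: [-0.5, -1.8, 4.4]
tool_pos: [0.5684, 0.0858, 0.1756]
contact_force: [0.1, -1.3, 3.4]
tool_pos: [0.5683, 0.0858, 0.1755]
contact_force: [0.2, -1.1, 4.2]
```

```bash
for i in 1 2 3; do python3 -m handwheel '[{"tx":0,"ty":0,"tz":0,"roll":-0.05},{"tx":0,"ty":0,"tz":0,"roll":-0.05}]' | grep -E "pos|ct_f"; done
```

```text
tool_pos: [0.5684, 0.0858, 0.1754]
contact_force: [-0.6, -1.4, 3.8]
tool_pos: [0.5684, 0.0858, 0.1753]
contact_force: [-0.4, -0.5, 3.4]
tool_pos: [0.5682, 0.0859, 0.1748]
contact_force: [1.0, -0.9, -2.9]
```

The load vanished and z fell, so the pins have found the slots. Lowering gently with a small further turn.

```bash
python3 -m handwheel '[{"tx":0,"ty":0,"tz":1,"roll":-0.04},{"tx":0,"ty":0,"tz":1,"roll":-0.04},{"tx":0,"ty":0,"tz":0,"roll":0}]' | grep -E "pos|ct_f"; python3 -m handwheel '[{"tx":0,"ty":0,"tz":1,"roll":0},{"tx":0,"ty":0,"tz":0.5,"roll":0},{"tx":0,"ty":0,"tz":0,"roll":0}]' | grep -E "pos|ct_f"; python3 -c "
from station import ctrl;print(ctrl.get_obs()['wrist_torque'].round(2))"
```

```text
tool_pos: [0.5668, 0.0862, 0.1707]
contact_force: [-0.7, -0.2, -3.0]
tool_pos: [0.5672, 0.0862, 0.1702]
contact_force: [0.0, 0.1, -3.9]
[-0.01  0.03  0.05]
```

```bash
for i in 1 2 3; do python3 -m handwheel '[{"tx":0,"ty":0,"tz":0.4,"roll":0},{"tx":0,"ty":0,"tz":0,"roll":0}]' | grep -E "pos|ct_f"; done; python3 -c "
from station import ctrl;o=ctrl.get_obs();print(o['wrist_torque'].round(2),o['q'].round(3))"
```

```text
tool_pos: [0.5675, 0.0863, 0.1703]
contact_force: [-0.2, -0.0, -3.3]
tool_pos: [0.5675, 0.0862, 0.17]
contact_force: [0.1, 0.5, -3.0]
tool_pos: [0.5675, 0.0862, 0.1697]
contact_force: [-0.4, -0.1, -3.2]
[-0.02  0.02  0.05] [ 0.021 -0.022  1.793 -0.     1.37   0.336]
```

The foot is essentially at the slot floor. Turning clockwise while watching the wrist torque about z.

```bash
cat > s.sh <<'E'
python3 -c "
from station import ctrl
o=ctrl.get_obs();print(o['t'].round(2),'z',o['tool_pos'].round(4),'F',o['contact_force'].round(1),'M',o['wrist_torque'].round(2),'q6-q1',(o['q'][5]-o['q'][0]).round(3),o['opening'].round(4))"
E
python3 -m handwheel '[{"tx":0,"ty":0,"tz":0.2,"roll":0.05},{"tx":0,"ty":0,"tz":0,"roll":0.05},{"tx":0,"ty":0,"tz":0,"roll":0}]' >/dev/null; sh s.sh
python3 -m handwheel '[{"tx":0,"ty":0,"tz":0,"roll":0.05},{"tx":0,"ty":0,"tz":0,"roll":0.05},{"tx":0,"ty":0,"tz":0,"roll":0}]' >/dev/null; sh s.sh
python3 -m handwheel '[{"tx":0,"ty":0,"tz":0,"roll":0.05},{"tx":0,"ty":0,"tz":0,"roll":0.05},{"tx":0,"ty":0,"tz":0,"roll":0}]' >/dev/null; sh s.sh
python3 -m handwheel '[{"tx":0,"ty":0,"tz":0,"roll":0.05},{"tx":0,"ty":0,"tz":0,"roll":0.05},{"tx":0,"ty":0,"tz":0,"roll":0}]' >/dev/null; sh s.sh
```

```text
Traceback (most recent call last):
AttributeError: 'float' object has no attribute 'round'
Traceback (most recent call last):
AttributeError: 'float' object has no attribute 'round'
Traceback (most recent call last):
AttributeError: 'float' object has no attribute 'round'
Traceback (most recent call last):
AttributeError: 'float' object has no attribute 'round'
```

```bash
cat > s.sh <<'E'
python3 -c "
from station import ctrl;import numpy as np
o=ctrl.get_obs();f=lambda k,n:np.round(o[k],n)
print(f('t',2),'p',f('tool_pos',4),'F',f('contact_force',1),'M',f('wrist_torque',3),'q6-q1',round(o['q'][5]-o['q'][0],3),f('opening',4))"
E
sh s.sh; python3 -m handwheel '[{"tx":0,"ty":0,"tz":0,"roll":0.05},{"tx":0,"ty":0,"tz":0,"roll":0}]' >/dev/null; sh s.sh
```

```text
16.38 p [0.5675 0.0859 0.1697] F [-0.1 -2.2 -0.5] M [-0.544  0.391  0.109] q6-q1 0.713 0.0168
16.55 p [0.5675 0.086  0.1697] F [-1.6 -2.2 -1. ] M [-0.611  0.377  0.091] q6-q1 0.763 0.0169
```

```bash
python3 -m handwheel '[{"tx":0,"ty":0,"tz":0,"roll":0.05},{"tx":0,"ty":0,"tz":0,"roll":0}]' >/dev/null; sh s.sh
python3 -m handwheel '[{"tx":0,"ty":0,"tz":0,"roll":0.05},{"tx":0,"ty":0,"tz":0,"roll":0}]' >/dev/null; sh s.sh
python3 -m handwheel '[{"tx":0,"ty":0,"tz":0,"roll":0.05},{"tx":0,"ty":0,"tz":0,"roll":0}]' >/dev/null; sh s.sh
```

```text
16.72 p [0.5675 0.086  0.1696] F [-1.6 -2.2 -0.8] M [-0.659  0.442  0.042] q6-q1 0.813 0.0169
16.88 p [0.5675 0.0861 0.1696] F [-2.9 -2.6  0.4] M [-0.658  0.484  0.124] q6-q1 0.863 0.0169
17.05 p [0.5675 0.0861 0.1696] F [-2.  -2.5  0.1] M [-0.733  0.514  0.237] q6-q1 0.912 0.017
```

```bash
for i in 1 2 3; do python3 -m handwheel '[{"tx":0,"ty":0,"tz":0,"roll":0}]' >/dev/null; sh s.sh; done
python3 -m handwheel '[{"tx":0,"ty":0,"tz":0,"roll":0.04},{"tx":0,"ty":0,"tz":0,"roll":0}]' >/dev/null; sh s.sh;python3 -m handwheel '[{"tx":0,"ty":0,"tz":0,"roll":0}]' >/dev/null; sh s.sh
```

```text
17.13 p [0.5675 0.0861 0.1696] F [-2.4 -3.1  0.7] M [-0.715  0.583  0.328] q6-q1 0.912 0.017
17.22 p [0.5675 0.0861 0.1696] F [-1.6 -3.3  1.5] M [-0.769  0.594  0.297] q6-q1 0.913 0.0169
17.3 p [0.5675 0.0861 0.1696] F [-2.8 -2.1  1.4] M [-0.796  0.585  0.369] q6-q1 0.913 0.0166
17.47 p [0.5675 0.0862 0.1696] F [-2.9 -3.7  0.3] M [-0.809  0.618  0.38 ] q6-q1 0.954 0.0168
17.55 p [0.5675 0.0862 0.1696] F [-2.6 -1.4  2. ] M [-0.869  0.632  0.411] q6-q1 0.953 0.017
```

```bash
for i in 1 2 3; do python3 -m handwheel '[{"tx":0,"ty":0,"tz":0,"roll":0},{"tx":0,"ty":0,"tz":0,"roll":0}]' >/dev/null; sh s.sh; done
```

```text
17.72 p [0.5676 0.0862 0.1696] F [-2.3 -3.7  2.2] M [-0.814  0.654  0.416] q6-q1 0.954 0.0167
17.88 p [0.5676 0.0862 0.1696] F [-1.9 -2.8  3.1] M [-0.832  0.632  0.457] q6-q1 0.955 0.0167
18.05 p [0.5676 0.0862 0.1696] F [-2.1 -3.4  2. ] M [-0.799  0.672  0.442] q6-q1 0.955 0.0167
```

```bash
python3 -m handwheel '[{"tx":0,"ty":0,"tz":0,"roll":0.03},{"tx":0,"ty":0,"tz":0,"roll":0},{"tx":0,"ty":0,"tz":0,"roll":0},{"tx":0,"ty":0,"tz":0,"roll":0},{"tx":0,"ty":0,"tz":0,"roll":0},{"tx":0,"ty":0,"tz":0,"roll":0}]' >/dev/null; sh s.sh; python3 -m handwheel '[{"tx":0,"ty":0,"tz":0,"roll":0}]' >/dev/null; sh s.sh
```

```text
18.55 p [0.5676 0.0862 0.1696] F [-2.3 -3.3  4.7] M [-0.923  0.673  0.437] q6-q1 0.985 0.0166
18.63 p [0.5676 0.0862 0.1696] F [-3.7 -4.2  3.3] M [-0.847  0.729  0.483] q6-q1 0.985 0.0173
```

```bash
python3 -m handwheel '[{"tx":0,"ty":0,"tz":0,"roll":0.03},{"tx":0,"ty":0,"tz":0,"roll":0},{"tx":0,"ty":0,"tz":0,"roll":0},{"tx":0,"ty":0,"tz":0,"roll":0},{"tx":0,"ty":0,"tz":0,"roll":0},{"tx":0,"ty":0,"tz":0,"roll":0}]' >/dev/null; sh s.sh; python3 -m handwheel '[{"tx":0,"ty":0,"tz":0,"roll":0}]' >/dev/null; sh s.sh
python3 - <<'E'
from h import *
M=optics.camera_params("wrist")["tool_from_camera"]
def edges(p,d,K):
    C=cloud(d,K,M)*1000
    m=(p.max(2)<75);m[:, :280]=0;m[:,360:]=0;m[:180]=0;m[300:]=0
    m&=(abs(C[...,2]+33)<6)&(C[...,0]<60);q=C[m]
    xs=np.arange(14,44,2.);L=[];H=[]
    for a in xs:
        s=q[abs(q[:,0]-a)<1.5];L.append(np.percentile(s[:,1],2));H.append(np.percentile(s[:,1],98))
    return len(q),"yaw of edges",np.polyfit(xs,L,1)[0].round(4),np.polyfit(xs,H,1)[0].round(4),"y",np.mean(L).round(2),np.mean(H).round(2),"xmax",np.percentile(q[:,0],99).round(1)
z=np.load("pics/w4.npz");print(edges(z["p"],z["d"],z["K"]))
p,d,K,T=look("wrist");print(edges(p,d,K));np.savez("pics/w5.npz",p=p,d=d,K=K,T=T)
E
```

```text
19.13 p [0.5676 0.0863 0.1696] F [-2.3 -3.6  4.6] M [-0.896  0.681  0.63 ] q6-q1 1.015 0.0169
19.22 p [0.5676 0.0863 0.1696] F [-2.3 -3.1  5. ] M [-0.892  0.775  0.621] q6-q1 1.015 0.017
(5416, 'yaw of edges', np.float64(0.0272), np.float64(0.2174), 'y', np.float64(-8.35), np.float64(7.19), 'xmax', np.float64(50.5))Traceback (most recent call last):
  File "<stdin>", line 12, in <module>
  File "<stdin>", line 9, in edges
    return _quantile_unchecked(
        a, q, axis, out, overwrite_input, method, keepdims, weights)
    return _ureduce(a,
                    func=_quantile_ureduce_func,
    ...<5 lines>...
                    overwrite_input=overwrite_input,
                    method=method)
    r = func(a, **kwargs)
    result = _quantile(arr,
                       quantiles=q,
    ...<2 lines>...
                       out=out,
                       weights=wgt)
    slices_having_nans = np.isnan(arr[-1, ...])
                                  ~~~^^^^^^^^^
IndexError: index -1 is out of bounds for axis 0 with size 0
```

Torque is 0.62 N m, or 0.05–0.08 rad past bearing, which is snug. I'll ease the torque off within the play, then lift out.

```bash
python3 -m handwheel '[{"tx":0,"ty":0,"tz":0,"roll":-0.06},{"tx":0,"ty":0,"tz":0,"roll":0},{"tx":0,"ty":0,"tz":0,"roll":0},{"tx":0,"ty":0,"tz":0,"roll":0}]' >/dev/null; sh s.sh; python3 -m handwheel '[{"tx":0,"ty":0,"tz":0,"roll":-0.06},{"tx":0,"ty":0,"tz":-0.5,"roll":0},{"tx":0,"ty":0,"tz":0,"roll":0},{"tx":0,"ty":0,"tz":0,"roll":0}]' >/dev/null; sh s.sh
```

```text
19.6 p [0.5676 0.0863 0.1696] F [-3.  -2.2  5.1] M [-0.817  0.761  0.185] q6-q1 0.956 0.017
19.93 p [0.5675 0.0863 0.1696] F [-1.4 -3.5  2.5] M [-0.771  0.249  0.012] q6-q1 0.897 0.0167
```

```bash
python3 -m handwheel '[{"tx":0,"ty":0,"tz":-2,"roll":0},{"tx":0,"ty":0,"tz":-3,"roll":0},{"tx":0,"ty":0,"tz":-5,"roll":0},{"tx":0,"ty":0,"tz":0,"roll":0}]' >/dev/null; sh s.sh; python3 -m handwheel '[{"tx":0,"ty":0,"tz":-6,"roll":0},{"tx":0,"ty":0,"tz":-9,"roll":0},{"tx":0,"ty":0,"tz":-9,"roll":0},{"tx":0,"ty":0,"tz":-9,"roll":0},{"tx":0,"ty":0,"tz":-9,"roll":0},{"tx":0,"ty":0,"tz":-9,"roll":0},{"tx":0,"ty":0,"tz":-9,"roll":0},{"tx":0,"ty":0,"tz":-9,"roll":0},{"tx":0,"ty":0,"tz":-9,"roll":0},{"tx":0,"ty":0,"tz":-3,"roll":0},{"tx":0,"ty":0,"tz":0,"roll":0},{"tx":0,"ty":0,"tz":0,"roll":0}]' >/dev/null; sh s.sh; python3 - <<'E'
from h import *
print(ctrl.get_obs()["tool_rot"].round(4))
p,d,K,T=look("wrist");np.savez("pics/w6.npz",p=p,d=d,K=K,T=T);cv2.imwrite("pics/w6.png",p[:,:,::-1])
M=optics.camera_params("wrist")["tool_from_camera"];C=cloud(d,K,M)*1000
m=(abs(C[...,2]+33)<5)&(C[...,0]>10)&(C[...,0]<60)&(abs(C[...,1])<15);q=C[m]
print(len(q),"xmax",np.percentile(q[:,0],99).round(1) if len(q) else 0)
for a in(20,28,36,42):
    s=q[abs(q[:,0]-a)<3]
    if len(s): print(a,np.percentile(s[:,1],[1,50,99]).round(1),np.median(s[:,2]).round(1))
E
```

```text
20.27 p [0.5675 0.0868 0.1803] F [-1.6 -1.  -3. ] M [-0.207  0.157  0.006] q6-q1 0.895 0.0167
21.27 p [0.5674 0.0863 0.2609] F [ 0.1  0.3 -2.7] M [ 0.04   0.018 -0.041] q6-q1 0.895 0.0171
[-2.9639e+00 -1.0413e+00  1.0000e-04]
7047 xmax 50.2
20 [-8.9 -0.1  8.6] -33.0
28 [-9.  -0.1  8.5] -33.0
36 [-8.9 -0.1  8.6] -33.1
42 [-9.  -0.1  8.5] -33.0
```

View pics/w6.png

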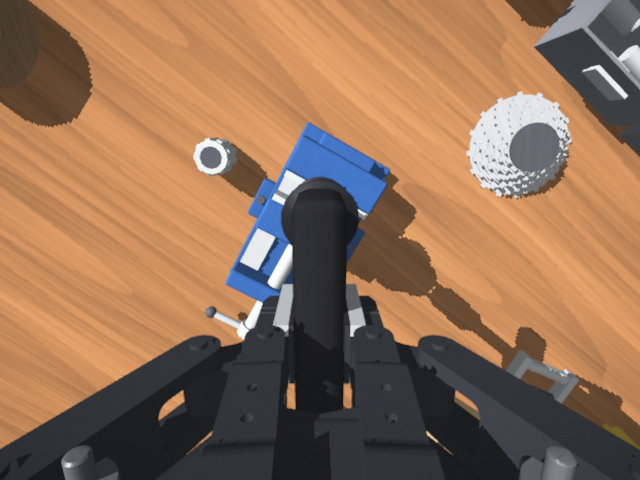

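The grip is unchanged (tip 50.2 mm, centred, level) and the hub is clear of the wrench at about (320,200). Carrying it back to the hole at (438.5, −213.4).

```bash
python3 -m handwheel '[{"tx":-16,"ty":8.3,"tz":0,"roll":0},{"tx":-26,"ty":14,"tz":0,"roll":0},{"tx":-26,"ty":14,"tz":0,"roll":0},{"tx":-26,"ty":14,"tz":0,"roll":0},{"tx":-26,"ty":14,"tz":0,"roll":0},{"tx":-26,"ty":14,"tz":0,"roll":0},{"tx":-26,"ty":14,"tz":0,"roll":0},{"tx":-26,"ty":14,"tz":0,"roll":0},{"tx":-26,"ty":14,"tz":0,"roll":0},{"tx":-26,"ty":14,"tz":0,"roll":0},{"tx":-24,"ty":12,"tz":0,"roll":0},{"tx":-14,"ty":7,"tz":0,"roll":0}]' >/dev/null; python3 -m handwheel '[{"tx":0,"ty":0,"tz":0,"roll":0.08},{"tx":0,"ty":0,"tz":0,"roll":0.1},{"tx":0,"ty":0,"tz":0,"roll":0.1},{"tx":0,"ty":0,"tz":0,"roll":0.1},{"tx":0,"ty":0,"tz":0,"roll":0.08},{"tx":0,"ty":0,"tz":0,"roll":0.04},{"tx":0,"ty":0,"tz":0,"roll":0},{"tx":0,"ty":0,"tz":0,"roll":0},{"tx":0,"ty":0,"tz":0,"roll":0},{"tx":0,"ty":0,"tz":0,"roll":0}]'; python3 -m handwheel '[{"tx":0,"ty":0,"tz":0,"roll":0}]' |grep pos
```

```text
t: 23.15
tool_pos: [0.4386, -0.2134, 0.2607]
tool_rot: [-3.129, -0.277, 0.0]
contact_force: [0.3, -0.1, -2.9]
opening: 0.0169
grip_force: 88.6
tool_pos: [0.4386, -0.2135, 0.2608]
```

```bash
python3 -m handwheel '[{"tx":0,"ty":0,"tz":12,"roll":0},{"tx":0,"ty":0,"tz":18,"roll":0},{"tx":0,"ty":0,"tz":18,"roll":0},{"tx":0,"ty":0,"tz":18,"roll":0},{"tx":0,"ty":0,"tz":12,"roll":0},{"tx":0,"ty":0,"tz":0,"roll":0},{"tx":0,"ty":0,"tz":0,"roll":0},{"tx":0,"ty":0,"tz":0,"roll":0}]'>/dev/null; sh s.sh; python3 -m handwheel '[{"tx":0,"ty":0,"tz":3,"roll":0},{"tx":0,"ty":0,"tz":3,"roll":0},{"tx":0,"ty":0,"tz":3,"roll":0},{"tx":0,"ty":0,"tz":3,"roll":0},{"tx":0,"ty":0,"tz":0,"roll":0},{"tx":0,"ty":0,"tz":0,"roll":0}]' >/dev/null; sh s.sh
```

```text
23.9 p [ 0.4392 -0.2139  0.1839] F [-0.3  0.  -2.7] M [ 0.036  0.    -0.008] q6-q1 1.395 0.0169
24.4 p [ 0.4385 -0.2134  0.1706] F [-0.7  0.3 -3. ] M [-0.025 -0.032 -0.03 ] q6-q1 1.395 0.0168
```

```bash
python3 -m handwheel '[{"tx":0,"ty":0,"tz":2,"roll":0},{"tx":0,"ty":0,"tz":2,"roll":0},{"tx":0,"ty":0,"tz":2,"roll":0},{"tx":0,"ty":0,"tz":2,"roll":0},{"tx":0,"ty":0,"tz":2,"roll":0},{"tx":0,"ty":0,"tz":0,"roll":0}]'>/dev/null; sh s.sh; python3 -m handwheel '[{"tx":0,"ty":0,"tz":4,"roll":0},{"tx":0,"ty":0,"tz":4,"roll":0},{"tx":0,"ty":0,"tz":4,"roll":0},{"tx":0,"ty":0,"tz":4,"roll":0},{"tx":0,"ty":0,"tz":4,"roll":0},{"tx":0,"ty":0,"tz":4,"roll":0},{"tx":0,"ty":0,"tz":4,"roll":0},{"tx":0,"ty":0,"tz":4,"roll":0},{"tx":0,"ty":0,"tz":0,"roll":0},{"tx":0,"ty":0,"tz":0,"roll":0}]' >/dev/null; sh s.sh
```

```text
24.9 p [ 0.4384 -0.2133  0.1602] F [-0.4  0.7 -3.3] M [-0.039  0.009 -0.007] q6-q1 1.395 0.0167
25.73 p [ 0.4385 -0.2134  0.1285] F [-1.   0.1 -2.9] M [-0.028 -0.004  0.001] q6-q1 1.395 0.0165
```

Free all the way down. Last 7 mm slowly, to touch the floor.

```bash
python3 -m handwheel '[{"tx":0,"ty":0,"tz":1.5,"roll":0},{"tx":0,"ty":0,"tz":1.5,"roll":0},{"tx":0,"ty":0,"tz":1.5,"roll":0},{"tx":0,"ty":0,"tz":1.2,"roll":0},{"tx":0,"ty":0,"tz":0,"roll":0}]'>/dev/null; sh s.sh; python3 -m handwheel '[{"tx":0,"ty":0,"tz":0.6,"roll":0},{"tx":0,"ty":0,"tz":0,"roll":0},{"tx":0,"ty":0,"tz":0,"roll":0}]' >/dev/null; sh s.sh;  python3 -m handwheel '[{"tx":0,"ty":0,"tz":0.5,"roll":0},{"tx":0,"ty":0,"tz":0,"roll":0},{"tx":0,"ty":0,"tz":0,"roll":0}]' >/dev/null; sh s.sh
```

```text
26.15 p [ 0.4385 -0.2134  0.1229] F [-0.1  0.4 -3.7] M [-0.029  0.061 -0.041] q6-q1 1.395 0.0167
26.4 p [ 0.4387 -0.2135  0.1226] F [ 0.4 -0.6 -3.4] M [-0.004 -0.034 -0.008] q6-q1 1.395 0.0171
26.65 p [ 0.4387 -0.2135  0.1221] F [-1.  -0.5 -3.4] M [-0.004  0.022 -0.009] q6-q1 1.395 0.0169
```

```bash
python3 -m handwheel '[{"tx":0,"ty":0,"tz":0.6,"roll":0},{"tx":0,"ty":0,"tz":0,"roll":0},{"tx":0,"ty":0,"tz":0,"roll":0}]'>/dev/null; sh s.sh; python3 -m handwheel '[{"tx":0,"ty":0,"tz":0.3,"roll":0},{"tx":0,"ty":0,"tz":0,"roll":0},{"tx":0,"ty":0,"tz":0,"roll":0}]' >/dev/null; sh s.sh
```

```text
26.9 p [ 0.4388 -0.2136  0.1217] F [ 0.4  0.2 -1.9] M [-0.079 -0.01   0.033] q6-q1 1.395 0.017
27.15 p [ 0.4389 -0.2136  0.1216] F [0.  0.2 0.1] M [0.101 0.132 0.007] q6-q1 1.395 0.0168
```

The wrench rests on the hole floor at the same height as at pick-up. Releasing and rising.

```bash
python3 -m handwheel '[{"tx":0,"ty":0,"tz":0,"roll":0},{"tx":0,"ty":0,"tz":0,"roll":0},{"tx":0,"ty":0,"tz":0,"roll":0},{"tx":0,"ty":0,"tz":0,"roll":0},{"tx":0,"ty":0,"tz":0,"roll":0},{"tx":0,"ty":0,"tz":0,"roll":0}]' 50 ; python3 -m handwheel '[{"tx":0,"ty":0,"tz":-8,"roll":0},{"tx":0,"ty":0,"tz":-12,"roll":0},{"tx":0,"ty":0,"tz":-15,"roll":0},{"tx":0,"ty":0,"tz":-20,"roll":0},{"tx":0,"ty":0,"tz":-25,"roll":0},{"tx":0,"ty":0,"tz":-25,"roll":0},{"tx":0,"ty":0,"tz":-10,"roll":0},{"tx":0,"ty":0,"tz":0,"roll":0},{"tx":-22,"ty":0,"tz":0,"roll":0},{"tx":-22,"ty":0,"tz":0,"roll":0},{"tx":-20,"ty":0,"tz":0,"roll":0},{"tx":0,"ty":0,"tz":0,"roll":0}]' | grep -E "pos|ct_f"
python3 -m handwheel '[{"tx":0,"ty":0,"tz":0,"roll":0},{"tx":0,"ty":0,"tz":0,"roll":0},{"tx":0,"ty":0,"tz":0,"roll":0}]'>/dev/null
python3 - <<'E'
from h import *
p,d,K,T=look("wrist");cv2.imwrite("pics/w7.png",p[:,:,::-1])
W=cloud(d,K,T);m=((p.max(2)<70)&(abs(W[...,2]-.15)<.015)).astype(np.uint8)
n,l,s,c=cv2.connectedComponentsWithStats(m)
for i in range(1,n):
    if s[i,4]<300: continue
    q=W[l==i];r=cv2.minAreaRect((q[:,:2]*1000).astype(np.float32))
    A=np.c_[q[:,:2]-q[:,:2].mean(0),np.ones(len(q))];f=np.linalg.lstsq(A,q[:,2],rcond=None)[0]
    print(s[i],np.round(np.r_[r[0],r[1],r[2]],1),"z",np.round(np.percentile(q[:,2],[5,50,95]),3),"slope",f[:2].round(3))
E
```

```text
t: 27.65
tool_pos: [0.4387, -0.2135, 0.1213]
tool_rot: [3.129, 0.276, 0.0]
contact_force: [0.5, -0.0, 0.1]
opening: 0.0503
grip_force: 0.0
tool_pos: [0.3732, -0.2246, 0.2345]
contact_force: [-0.2, -0.1, 0.5]
[ 305   51   31  171 4796] [ 439.6 -213.6   98.3   17.7    9.8] z [0.152 0.155 0.156] slope [-0.007  0.041]
[ 451  101   59  125 3221] [ 442.6 -313.4   74.8   15.6    2.2] z [0.14  0.154 0.156] slope [ 0.014 -0.738]
```

View pics/w7.png

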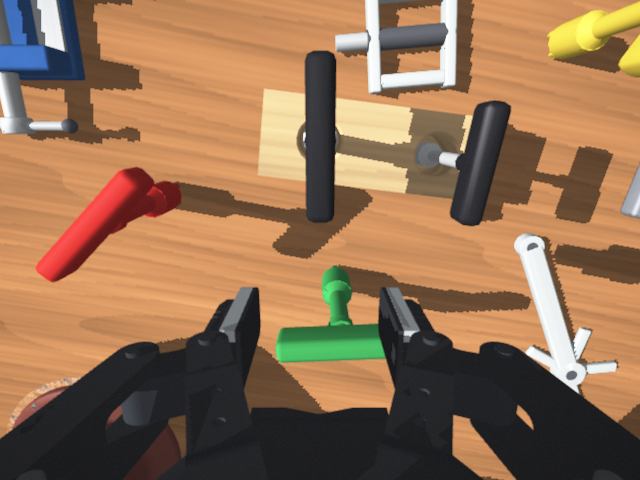

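The wrench stands in its hole (handle at (320,135), top 0.155 m, level) and the hexwrench at (480,163) has not moved. Handing in.

```bash
python3 -c "
from station import ctrl;print(ctrl.finish_job())"
```

```text
the job is handed in; nothing more can be done
None
```

I turned the nut clockwise to about 0.62 N m, which puts it an estimated 0.05–0.08 rad past bearing (snug), then stood the wrench back upright in its own hole, let go of it and handed in the job; the hand-in gave no verdict.

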